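Put the oiling kit away: bottle in its cradle, jug on its hook

TASK

Put the oiling kit away. Lay the small oil bottle on its side in the sloping wooden cradle, cap at the high end and its foot right against the stop at the low end, lowering it in with the gripper rather than dropping it, and hang the metal jug by its handle on the hook of the stand. Leave the spray can, the tape and the spanner where they are.

Things in the scene. Friction and masses are not known exactly. Their poses are not given: they have to be found in the camera images.
- bottle: Short closed grey plastic oil bottle with a black cap, about 0.22 kg, starting upright on the bench. Round body 54 mm in diameter, 88 mm high, then a shoulder narrowing over 12 mm, then a cap 27 mm in diameter from 100 to 120 mm (its top). Origin: centre of its underside; its z axis runs along the bottle towards the cap.
- bottle_cap (a point): Centre of the top of the bottle's cap, 120 mm from the bottle's origin along its z axis.
- jug: Open round metal jug, about 0.16 kg, 60 mm outer diameter, 75 mm high, walls 4 mm, starting upright. Origin: centre of its underside, z up to the mouth. A D-shaped handle of 7 mm round bar on its +y side, in its y-z plane; the handle's opening spans y = 30 (the jug's wall) to 54.5 mm and z = 21.5 to 58.5 mm; its outermost face is at y = 61.5 mm.
- jug_loop (a point): Centre of the opening of the jug's handle, at y = 42.5 mm, z = 40 mm in the jug's frame.
- cradle: Fixed plywood foot of the cradle, 150 x 85 x 12 mm, lying on the bench. Origin: centre of its underside; its x axis is level and points the way the trough rises. It carries the trough.
- trough: Fixed wooden V trough for the bottle, 88 mm long, sloping up at 25 degrees, stop plate across its low end. Origin: where the centre of the bottle's underside belongs, on the stop's inner face, 58 mm above the bench. x: up the trough (the seated bottle's z axis), y: level across, z: square out of it. 50 mm wide; boards lie over 16 mm below the bottle's axis, the stop rises 10 mm above it.
- hook: Fixed dark steel hook stand. Origin: on the bench under its upright post (14 mm thick, 180 mm high). From the post's top a level round prong, 8 mm thick, axis 180 mm above the bench, points along the stand's -x for 90 mm, then turns up at 45 degrees for 12 mm out and 12 mm up. Foot plate 100 x 110 x 10 mm, from x = -35 to 65 mm.
- hook_seat (a point): Point on the axis of the hook's level prong, 55 mm from the post, 180 mm above the bench: the middle of where a handle hangs.
- hook_tip (a point): Centre of the upturned end of the hook, 102 mm from the post, 192 mm above the bench (the round end reaches 196 mm).
- spray_can: Bystander: tall upright spray can, 52 mm in diameter, 170 mm high. Origin: centre of its underside.
- tape_roll: Bystander: black roll of tape lying flat, 90 mm outer diameter, 25 mm high. Origin: centre of its underside.
- spanner: Bystander: steel spanner, 160 mm long, lying flat on the bench, along its own x axis. Origin: its underside, at mid-length.
There are look-alikes about, which are no part of the job. Several things have the shape of the hook; the one meant has the colours described above.

How it is judged:
On the way:
1. the bottle lies in the trough while the fingers still hold it (lowered in, not dropped); before or after hanging the jug (contact force between the fingers and bottle above 0.5 N and distance between bottle and trough below 0.02 m and distance between bottle_cap and trough above 0.1 m and angle between the z axis of bottle and the x axis of trough, either way round below 0.2 rad), for 0.05 s.
At the end, for the whole second after the job is handed in: The bottle rests in the trough, cap uphill, foot centre within 8 mm of its seat at the stop, axis within 0.08 rad of the trough's; the jug hangs (it may still swing) with the hook's prong through its handle: opening's centre within 22 mm sideways, 30 mm below to 5 mm above the prong (distance between bottle and trough below 0.008 m and angle between the z axis of bottle and the x axis of trough, either way round below 0.08 rad and x of bottle_cap in the frame of trough above 0.1 m and linear speed of bottle below 0.03 m/s and x of jug_loop in the frame of hook between -0.105 and -0.005 m and y of jug_loop in the frame of hook between -0.022 and 0.022 m and z of jug_loop in the frame of hook between 0.15 and 0.185 m and contact force between jug and hook above 0.1 N); the robot touches nothing.
It fails at once if the spray can is shifted by over 30 mm or tipped (distance of spray_can from where it was at the start of the episode above 0.03 m or angle between spray_can's own z axis and vertical above 0.4 rad).
It fails at once if the tape roll is shifted by over 30 mm (distance of tape_roll from where it was at the start of the episode above 0.03 m).
It fails at once if the spanner is shifted by over 30 mm (distance of spanner from where it was at the start of the episode above 0.03 m).
It also fails if it takes over 67 s, if anything falls off the work surface, if the arm or the gripper's body presses on something with over 40 N, if the wrist force passes 120 N, or if a joint passes its speed limit or range.

ROBOT

A 7-joint arm with a two-finger parallel gripper is mounted at the origin on the work surface. World frame = base frame: x ahead of the robot, y to its left, z up, the work surface at z = 0. Lengths are in m, angles in rad, forces in N, time in s.
With the tool pointing down it reaches from about 0.35 to 0.9 m from the base axis. Payload 8.1 kg.
Tool frame: the origin (TCP) lies at the very end of the fingers, on their centre line; the grasp point (between the pads) lies 19 mm behind it; z points along the fingers, y is the line along which they close (so a half turn about z gives the same grasp; the last joint's range is limited). The gripper opens to 92 mm and grips with 3 to 60 N. Pads are 19 mm wide; open, the fingers measure 130 mm over their backs; the gripper's body (75 mm by 190 mm) begins 47 mm behind the grasp point.
Start: joints at [-1.308, 0.434, 0.025, 1.573, -0.012, 1.134, -0.075], TCP at [0.224, 0.584, 0.204] pointing down, gripper open.
Joint ranges: [-2.62, 2.62], [-0.44, 2.09], [-1.27, 1.32], [0.08, 2.57], [-1.32, 4.46], [0.12, 2], [-2.74, 2.74]. Speed limits (rad/s): [2.22, 2.22, 3.01, 3.01, 3.14, 3.14, 3.14].

INTERFACE

Orientations are given as [roll, pitch, yaw] about the fixed x, y, z axes, in that order (R = Rz(yaw) Ry(pitch) Rx(roll)).
In Python, from bench import r gives the robot as it stands. The module is installed in compiled form; this text tells all that it offers. Calls block until the motion is done:
- r.move_to(position, orientation): joint-space move of the TCP to a pose.
- r.move_linear(position, ori=None, feed=0.15, force_limit=None): straight line of the TCP; ori=None keeps the orientation; feed is the mean speed in m/s. With force_limit (N) it stops when the force on the tool has changed by that much, and returns True; else False.
- r.move_j(angles): joint-space move.
- r.gripper_to(opening, squeeze=None): opening from 0.0 (shut) to 1.0 (fully open); squeeze is the grip in N (None keeps the last); returns when the fingers have stopped.
- r.pause(seconds).
- r.inverse_kinematics(position, orientation): joint angles nearest the present ones, or None.
- r.get_obs(): the state.
- r.snapshot(name): name is "scene" or "top" or "wrist"; returns (picture, depth): 400x640x3 uint8, red, green, blue; 400x640 float32, m along the optical axis (not along the pixel's ray), 0 where there is no reading.
- r.camera_params(name): a dict with "fx", "fy", "cx", "cy" (pixels), "T" (4x4, takes a point from camera to world coordinates). Camera axes: x right, y down, z forward; pixel columns grow to the right and rows downward; lengths in m; the calibration is good to about 2 mm. A picture is of the moment at which its call begins: read the wrist's pose just before it. camera_params takes no time and is no camera call; for the wrist camera it gives the pose at the moment of the call.
A pose or a line that the arm cannot do raises r.IKError and nothing moves.
- r.close_job(): hands the job in; it is judged then, once.
Trained networks look in the newest picture that a camera, given by its name, has taken for a name from the list of things; names that differ only in an ending like _2 or _b are one class to them, and where a whole thing is asked for, a point or a joint stands for the part that bears it (a point fixed in the world has none). Each returns a list of dicts, best first, with "conf" (0 to 1); they miss things now and then, are a little off and sometimes report something else, mostly with a low value. They report only what shows in the picture. A call takes as long as a camera call. They do not tell look-alikes from the thing itself.
- r.regions_of(camera, name): "pixels" (400x640 bool, what is visible of it) and "bbox" ([centre column, centre row, width, height] in pixels, round what is visible of it).
- r.place_of(camera, name): "location" ([column, row] in pixels: a listed point, or the origin of a listed thing).
The state is a dict: "clock": time; "joints": joint angles; "dq": joint speeds; "tau": joint torques, N m; "eef_pos": TCP position; "eef_rot": TCP orientation; "wrist_force": force on the tool from outside, world axes, zero at the start; "torque": the same for the moment, N m; "gripper_width": opening from 0.0 (shut) to 1.0 (fully open); "finger_force": force on a finger pad.
Only numpy, scipy, OpenCV 4.12 (cv2) and the standard library are available. Lean on these libraries where they do the work, as an engineer would, in place of code of your own. Each camera call takes 0.05 s, during which the arm holds its last target. There are 200 camera calls.

## Working session

There is one attempt and no reset: what is moved stays moved. The work goes in short steps, each a Python script; the robot and the scene stay as the last script left them, time stands still between calls to the robot, and variables do not carry over. Pictures are saved under pics/ and viewed, at most 10 in all, crops included, and the job is handed in when it is done.

```bash
mkdir -p pics; cat > h.py <<'E'
import numpy as np, cv2
from bench import r
def pts(cam,d,m=None):
    c=r.camera_params(cam);T=np.array(c["T"])
    v,u=np.nonzero((d>0) if m is None else (m&(d>0)))
    z=d[v,u];p=np.c_[(u-c["cx"])/c["fx"]*z,(v-c["cy"])/c["fy"]*z,z]
    return p@T[:3,:3].T+T[:3,3],np.c_[u,v]
E
python3 - <<'E'
from h import *
o=r.get_obs();print(o["clock"],o["eef_pos"],o["eef_rot"])
ims=[]
for cam in ("scene","top"):
    im,d=r.snapshot(cam);ims.append(im)
    np.savez(f"{cam}.npz",im=im,d=d)
    print(cam,np.round(r.camera_params(cam)["T"],3).tolist())
    for n in ("bottle","jug","cradle","trough","hook","spray_can","tape_roll","spanner"):
        for g in r.regions_of(cam,n):
            if g["conf"]<.25: continue
            p,_=pts(cam,d,g["pixels"])
            print(n,round(g["conf"],2),np.round(g["bbox"]),len(p),np.round(np.median(p,0),3),np.round(np.percentile(p,[2,98],axis=0),3).tolist())
    cv2.imwrite(f"pics/{cam}.png",im[...,::-1])
E
```

```text
0.0 [0.22341042 0.58313698 0.2035417 ] [-3.14004520e+00  1.38851880e-04  2.77573158e+00]
scene [[-0.844, 0.301, -0.445, 1.225], [0.537, 0.459, -0.708, 1.047], [-0.009, -0.836, -0.548, 0.881], [0.0, 0.0, 0.0, 1.0]]
bottle 0.63 [343. 185.  19.  38.] 478 [ 0.458 -0.039  0.06 ] [[0.356, -0.199, -0.0], [0.477, -0.025, 0.122]]
jug 0.74 [296. 159.  16.  19.] 330 [ 0.485 -0.33   0.053] [[0.449, -0.376, 0.002], [0.504, -0.289, 0.077]]
cradle 0.65 [383. 235.  53.  44.] 1137 [0.497 0.231 0.014] [[0.452, 0.151, 0.004], [0.53, 0.291, 0.071]]
cradle 0.41 [298. 216.  51.  78.] 895 [0.706 0.05  0.011] [[0.655, -0.002, 0.005], [0.763, 0.101, 0.184]]
trough 0.69 [381. 227.  32.  20.] 420 [0.482 0.188 0.054] [[0.405, 0.143, -0.001], [0.511, 0.264, 0.076]]
trough 0.31 [288. 188.  23.  21.] 97 [ 0.581 -0.249  0.007] [[0.561, -0.296, 0.0], [0.597, -0.135, 0.013]]
hook 0.91 [292. 216.  46.  70.] 994 [0.705 0.05  0.011] [[0.628, -0.094, 0.0], [0.763, 0.101, 0.184]]
hook 0.9 [473. 256.  67.  90.] 1393 [0.403 0.494 0.011] [[0.308, 0.441, 0.003], [0.463, 0.548, 0.185]]
hook 0.78 [233. 196.  45.  78.] 943 [ 0.8
[... 1305 characters left out ...]
43  0.01 ] [[0.745, -0.194, 0.001], [0.891, -0.088, 0.186]]
hook 0.85 [169. 198.  39.  50.] 1407 [0.663 0.527 0.01 ] [[0.581, 0.478, -0.001], [0.725, 0.59, 0.186]]
hook 0.82 [333. 187.  38.  46.] 1255 [0.701 0.044 0.01 ] [[0.62, -0.009, 0.002], [0.758, 0.096, 0.185]]
hook 0.79 [179. 296.  40.  70.] 1467 [0.401 0.484 0.011] [[0.308, 0.437, 0.003], [0.457, 0.544, 0.186]]
spray_can 0.84 [447. 184.  35.  26.] 504 [ 0.685 -0.27   0.137] [[0.669, -0.299, 0.014], [0.708, -0.258, 0.173]]
tape_roll 0.7 [241. 181.  34.  26.] 536 [0.712 0.326 0.023] [[0.664, 0.28, -0.003], [0.753, 0.37, 0.03]]
spanner 0.75 [420. 224.  54.  22.] 332 [ 0.579 -0.216  0.007] [[0.559, -0.295, 0.001], [0.605, -0.145, 0.012]]
```

```bash
python3 - <<'E'
import cv2,numpy as np
a=cv2.imread("pics/scene.png");b=cv2.imread("pics/top.png")
cv2.imwrite("pics/s2.png",cv2.resize(a[120:380,200:520],(800,600)[:2] and (738,600),interpolation=cv2.INTER_CUBIC))
cv2.imwrite("pics/t2.png",cv2.resize(b[110:340,130:510],(800,484),interpolation=cv2.INTER_CUBIC))
E
```

```text
(no output)
```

View pics/s2.png

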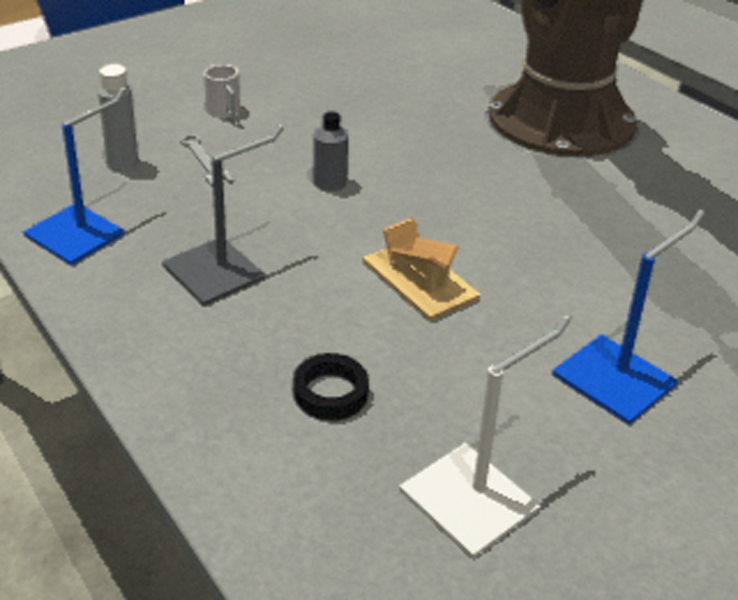

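View pics/t2.png

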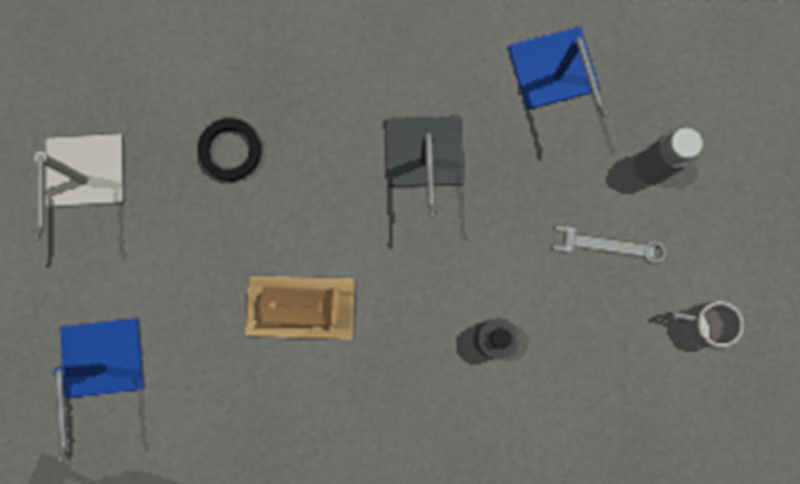

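The crops show four hook-shaped stands, given here as scene pixels: blue (233,196), dark grey steel (292,216), white (408,309) and blue (473,256). Only the dark one at (292,216), which is top (333,187), fits "dark steel". The trough's stop is at its low-y end, so it rises towards +y. The jug's handle points to about +y. Next I'll confirm the dark stand, refine the poses and scan the reachable grasps.

```bash
cat >> h.py <<'E'
from scipy.optimize import least_squares
from scipy.spatial.transform import Rotation as Ro
def circ(p,R=None):
    f=lambda q:np.hypot(p[:,0]-q[0],p[:,1]-q[1])-(q[2] if R is None else R)
    s=least_squares(f,[*p[:,:2].mean(0),R or .03],loss="soft_l1",f_scale=.002);return s.x
def ori(tz,ty):
    "rpy from tool z and tool y directions"
    z=np.array(tz,float);z/=np.linalg.norm(z);y=np.array(ty,float);y-=z*(y@z);y/=np.linalg.norm(y)
    return Ro.from_matrix(np.c_[np.cross(y,z),y,z]).as_euler("xyz")
E
python3 - <<'E'
from h import *
D={c:np.load(c+".npz") for c in("scene","top")}
P={c:pts(c,D[c]["d"]) for c in D}
def box(c,x,y,z):
    p,_=P[c];return p[(p[:,0]>x[0])&(p[:,0]<x[1])&(p[:,1]>y[0])&(p[:,1]<y[1])&(p[:,2]>z[0])&(p[:,2]<z[1])]
for c in D:
    b=box(c,(.41,.5),(-.09,0),(.01,.085));cap=box(c,(.41,.5),(-.09,0),(.112,.13))
    print(c,"bottle",circ(b,.027),"cap",cap.mean(0),len(cap))
    j=box(c,(.43,.52),(-.41,-.31),(.066,.085));print(" jug rim",circ(j),len(j))
    hn=box(c,(.43,.52),(-.32,-.26),(.02,.08));print(" handle",hn.mean(0),len(hn),hn[:,1].max())
    f=box(c,(.42,.56),(.12,.32),(.006,.018));print(" cradle",[np.round(v,4) for v in cv2.minAreaRect(f[:,:2].astype(np.float32))])
    t=box(c,(.42,.56),(.12,.32),(.025,.1))
    for y in np.arange(.14,.29,.006):
        q=t[abs(t[:,1]-y)<.003]
        if len(q):print("  %.3f n%d x[%.3f %.3f] z[%.3f %.3f]"%(y,len(q),q[:,0].min(),q[:,0].max(),q[:,2].min(),q[:,2].max()))
    hk=box(c,(.58,.76),(-.02,.12),(.165,.2));l=cv2.fitLine(hk[:,:2].astype(np.float32),cv2.DIST_HUBER,0,.01,.01).ravel()
    print(" prong",l,hk[:,0].min(),hk[:,0].max(),len(hk),"zmax",hk[:,2].max())
    f=box(c,(.6,.8),(-.04,.14),(.005,.015));print(" foot",[np.round(v,4) for v in cv2.minAreaRect(f[:,:2].astype(np.float32))])
im=D["scene"]["im"];cv2.imwrite("pics/hk.png",cv2.resize(im[165:260,260:340,::-1],None,fx=5,fy=5,interpolation=cv2.INTER_CUBIC))
# IK scan
def ik(p,o):
    q=r.inverse_kinematics(list(p),list(o));return q is not None
B=np.array([.447,-.051,.05])
for th in (45,55,65,75,90):
    t=np.radians(th);ok=[]
    for az in range(-180,180,30):
        a=np.radians(az);h=np.array([np.cos(a),np.sin(a),0])
        for s in(1,-1):
            tz=np.sin(t)*h-np.cos(t)*np.array([0,0,1]);ty=s*np.array([-h[1],h[0],0])
            if ik(B+tz*.015,ori(tz,ty)) and ik(B-tz*.1,ori(tz,ty)):ok.append((az,s))
    # final: bottle axis u; tool z at angle th from -u, towards down
    u=np.array([0,np.cos(.436),np.sin(.436)]);n=np.array([0,-np.sin(.436),np.cos(.436)])
    tz=-np.cos(t)*u-np.sin(t)*n;C=np.array([.485,.165,.058])+u*.05
    print(th,"grasp",ok,"place",[s for s in(1,-1) if ik(C+tz*.015,ori(tz,[s,0,0])) and ik(C+tz*.015+[0,0,.1],ori(tz,[s,0,0]))])
# jug: hy = +-1 side of handle, tilt phi
for hy in(1,-1):
  for phi in(0,20,40,55,65):
    f=np.radians(phi);jy=np.array([0,hy*np.cos(f),np.sin(f)]);jz=np.array([0,-hy*np.sin(f),np.cos(f)])
    for x in(.52,.64):
      tcp=np.array([x,.044,.18])-jy*.046+jz*(.045-.05)
      print("hang",hy,phi,x,[s for s in(1,-1) if ik(tcp,ori(-jz,[s,0,0]))])
E
```

```text
scene bottle [ 0.44847504 -0.0543338   0.027     ] cap [ 0.45208716 -0.04958838  0.11950354] 37
 jug rim [ 0.4756482  -0.34632685  0.02776951] 85
 handle [ 0.48127351 -0.30616984  0.04801536] 57 -0.28103535098905064
 cradle [array([0.4876, 0.2155]), array([0.155 , 0.0895]), np.float64(89.0423)]
  0.158 n1 x[0.507 0.507] z[0.061 0.061]
  0.164 n18 x[0.469 0.513] z[0.048 0.068]
  0.170 n59 x[0.461 0.514] z[0.043 0.070]
  0.176 n61 x[0.462 0.513] z[0.031 0.062]
  0.182 n37 x[0.469 0.514] z[0.027 0.055]
  0.188 n18 x[0.467 0.512] z[0.026 0.048]
  0.194 n13 x[0.468 0.509] z[0.027 0.051]
  0.200 n14 x[0.466 0.510] z[0.027 0.055]
  0.206 n13 x[0.467 0.512] z[0.037 0.057]
  0.212 n12 x[0.463 0.508] z[0.043 0.059]
  0.218 n12 x[0.467 0.511] z[0.038 0.062]
  0.224 n17 x[0.463 0.512] z[0.040 0.065]
  0.230 n14 x[0.466 0.510] z[0.045 0.067]
  0.236 n15 x[0.465 0.511] z[0.051 0.070]
  0.242 n20 x[0.469 0.513] z[0.025 0.074]
  0.248 n26 x[0.466 0.511] z[0.030 0.077]
  0.254 n72 x[0.465 0.511] z[0.025 0.078]
  0.260 n32 x[0.465 0.511] z[0.027 0.080]
  0.266 n18 x[0.472 0.502] z[0.058 0.078]
 prong 
[... 2254 characters left out ...]
-120, -1), (-90, 1), (-90, -1), (-60, 1), (-60, -1), (60, 1), (60, -1), (90, 1), (90, -1)] place [1, -1]
hang 1 0 0.52 [1, -1]
hang 1 0 0.64 [1, -1]
hang 1 20 0.52 [1, -1]
hang 1 20 0.64 [1, -1]
hang 1 40 0.52 [1, -1]
hang 1 40 0.64 [1, -1]
hang 1 55 0.52 [1, -1]
hang 1 55 0.64 [1, -1]
hang 1 65 0.52 [1, -1]
hang 1 65 0.64 [1, -1]
hang -1 0 0.52 [1, -1]
hang -1 0 0.64 [1, -1]
hang -1 20 0.52 [1, -1]
hang -1 20 0.64 [1, -1]
hang -1 40 0.52 [1, -1]
hang -1 40 0.64 [1, -1]
hang -1 55 0.52 [1, -1]
hang -1 55 0.64 [1, -1]
hang -1 65 0.52 [1, -1]
hang -1 65 0.64 [1, -1]<sys>:0: UserWarning: Gimbal lock detected. Setting third angle to zero since it is not possible to uniquely determine all angles.
```

View pics/hk.png

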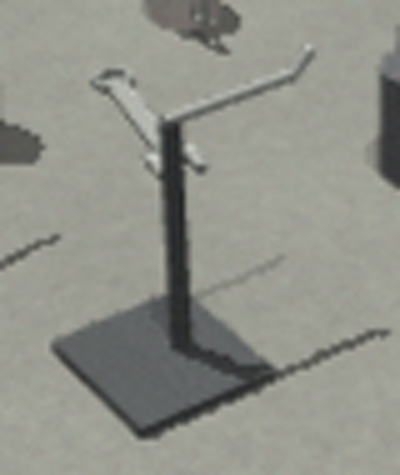

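The enlarged crop confirms the stand: dark grey post and foot with the level prong at crop (165,115) to (295,75), upturned tip at (310,50). Next, close wrist-camera views on the way.

```bash
python3 - <<'E'
from h import *
dn=ori([0,0,-1],[1,0,0])
for n,p in (("cradle",[.47,.2,.33]),("bottle",[.44,-.06,.33]),("jug",[.47,-.32,.33]),("hook",[.6,.04,.42])):
    r.move_to(p,dn);r.pause(.15);T=r.camera_params("wrist")
    im,d=r.snapshot("wrist")
    P,uv=pts("wrist",d);np.savez("w_"+n+".npz",im=im,d=d,P=P,uv=uv,T=T["T"])
    g=r.regions_of("wrist",n)
    print(n,r.get_obs()["clock"],np.round(np.array(T["T"])[:3],3).tolist(),T["fx"],[(round(k["conf"],2),np.round(k["bbox"]).tolist()) for k in g[:3]])
    cv2.imwrite("pics/w_"+n+".png",im[...,::-1])
a=np.vstack([np.hstack([cv2.imread(f"pics/w_{n}.png") for n in q]) for q in(("cradle","bottle"),("jug","hook"))])
cv2.imwrite("pics/w4.png",cv2.resize(a,(800,500),interpolation=cv2.INTER_AREA))
E
```

```text
cradle 2.875 [[1.0, 0.003, 0.0, 0.47], [0.003, -0.968, -0.25, 0.268], [-0.0, 0.25, -0.968, 0.509]] 276.53089391646523 [(0.85, [332.0, 156.0, 48.0, 84.0])]
bottle 4.15 [[1.0, 0.003, 0.001, 0.441], [0.003, -0.968, -0.249, 0.008], [0.0, 0.249, -0.968, 0.51]] 276.53089391646523 [(0.75, [328.0, 169.0, 31.0, 40.0]), (0.19, [400.0, 245.0, 27.0, 73.0])]
jug 5.425 [[1.0, 0.003, 0.002, 0.471], [0.003, -0.969, -0.248, -0.252], [0.001, 0.248, -0.969, 0.51]] 276.53089391646523 [(0.83, [324.0, 180.0, 33.0, 61.0])]
hook 7.1333 [[1.0, -0.002, -0.0, 0.601], [-0.002, -0.969, -0.249, 0.105], [0.0, 0.249, -0.969, 0.6]] 276.53089391646523 [(0.83, [361.0, 156.0, 79.0, 55.0]), (0.76, [427.0, 253.0, 49.0, 84.0])]
```

View pics/w4.png

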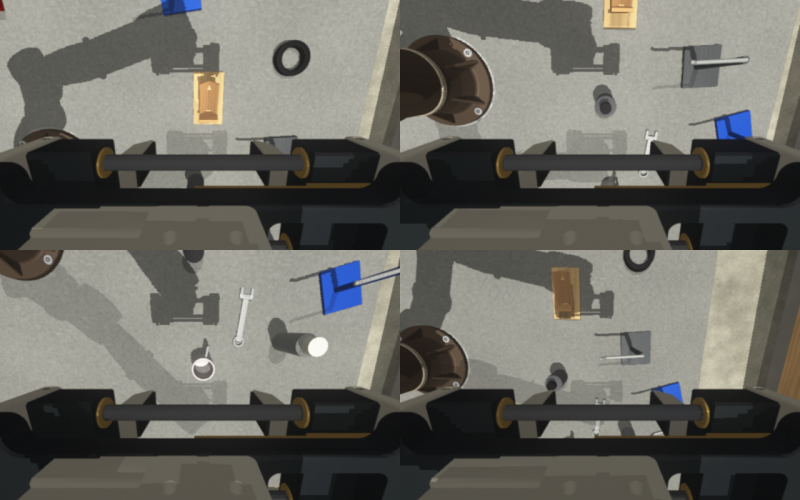

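The four wrist views show the cradle (210,98), bottle (604,100), jug with its handle towards the top of the image (203,368), and the dark hook (630,350) with its prong pointing to the robot. All are clear of the gripper. Now I'll fit the poses.

```bash
python3 - <<'E'
from h import *
def box(n,x,y,z):
    p=np.load("w_"+n+".npz")["P"];return p[(p[:,0]>x[0])&(p[:,0]<x[1])&(p[:,1]>y[0])&(p[:,1]<y[1])&(p[:,2]>z[0])&(p[:,2]<z[1])]
for v in("bottle","hook","cradle","jug"):
    b=box(v,(.40,.5),(-.1,0),(.02,.085));cap=box(v,(.40,.5),(-.1,0),(.112,.13))
    if len(cap)>5:print(v,"bottle",circ(b,.027),"cap",(cap.min(0)+cap.max(0))/2,cap.mean(0),len(cap))
    j=box(v,(.42,.53),(-.41,-.312),(.068,.085));
    if len(j)>20:print(v,"jug rim",circ(j),len(j));h=box(v,(.42,.53),(-.312,-.26),(.02,.08));print(" handle",h.mean(0),len(h),h.min(0),h.max(0)); print(cv2.fitLine(h[:,:2].astype(np.float32),cv2.DIST_HUBER,0,.01,.01).ravel())
    hk=box(v,(.58,.695),(0,.09),(.165,.21))
    if len(hk)>20:
        l=cv2.fitLine(hk[:,:2].astype(np.float32),cv2.DIST_HUBER,0,.01,.01).ravel();print(v,"prong",l,"ang",np.degrees(np.arctan2(l[1],l[0])),hk[:,0].min(),len(hk));
        for x in np.arange(.58,.70,.01):
            q=hk[abs(hk[:,0]-x)<.005]
            if len(q):print("   %.2f %d y[%.4f %.4f] z %.4f"%(x,len(q),q[:,1].min(),q[:,1].max(),q[:,2].max()))
        f=box(v,(.62,.8),(-.03,.12),(.007,.014));print(" foot x",np.percentile(f[:,0],[1,99]),"y",np.percentile(f[:,1],[1,99]),cv2.minAreaRect(f[:,:2].astype(np.float32)))
    f=box(v,(.42,.56),(.12,.32),(.007,.018))
    if len(f)>100:
        print(v,"cradle x",np.percentile(f[:,0],[1,99]),"y",np.percentile(f[:,1],[1,99]),cv2.minAreaRect(f[:,:2].astype(np.float32)))
        t=box(v,(.42,.56),(.12,.32),(.025,.1))
        for y in np.arange(.15,.28,.004):
            q=t[abs(t[:,1]-y)<.002]
            if len(q):print("  %.3f n%d x[%.3f %.3f] mid %.4f z[%.3f %.3f]"%(y,len(q),q[:,0].min(),q[:,0].max(),(q[:,0].min()+q[:,0].max())/2,q[:,2].min(),q[:,2].max()))
E
```

```text
bottle bottle [ 0.44813593 -0.05486739  0.027     ] cap [ 0.44814241 -0.05401977  0.11710882] [ 0.44799387 -0.05401554  0.119412  ] 282
bottle prong [0.9985578  0.05368658 0.6487083  0.04132201] ang 3.077494 0.5921204901472924 715
   0.59 25 y[0.0358 0.0418] z 0.1955
   0.60 47 y[0.0349 0.0426] z 0.1964
   0.61 55 y[0.0356 0.0433] z 0.1876
   0.62 66 y[0.0358 0.0433] z 0.1850
   0.63 65 y[0.0368 0.0446] z 0.1850
   0.64 67 y[0.0370 0.0443] z 0.1852
   0.65 70 y[0.0379 0.0455] z 0.1848
   0.66 64 y[0.0381 0.0455] z 0.1847
   0.67 70 y[0.0391 0.0467] z 0.1852
   0.68 68 y[0.0392 0.0466] z 0.1845
   0.69 118 y[0.0379 0.0505] z 0.1849
 foot x [0.66249616 0.76207154] y [-0.00990695  0.09936686] ((0.7128767371177673, 0.04485030472278595), (0.10098831355571747, 0.10997339338064194), 3.0063393115997314)
bottle cradle x [0.44357421 0.52732809] y [0.14067926 0.20254639] ((0.48602572083473206, 0.1718599796295166), (0.08505886048078537, 0.06365294009447098), 0.06362245976924896)
  0.158 n11 x[0.465 0.506] mid 0.4853 z[0.064 0.066]
  0.162 n133 x[0.461 0.511] mid 0.4856 z[0.060 0.067]
  0.166 n99
[... 4054 characters left out ...]
34 n77 x[0.462 0.511] mid 0.4868 z[0.045 0.070]
  0.238 n74 x[0.462 0.511] mid 0.4868 z[0.048 0.071]
  0.242 n79 x[0.462 0.511] mid 0.4867 z[0.049 0.074]
  0.246 n80 x[0.462 0.511] mid 0.4866 z[0.054 0.075]
  0.250 n80 x[0.462 0.511] mid 0.4865 z[0.054 0.076]
  0.254 n95 x[0.462 0.512] mid 0.4870 z[0.056 0.079]
  0.258 n68 x[0.463 0.511] mid 0.4869 z[0.056 0.081]
  0.262 n72 x[0.466 0.507] mid 0.4863 z[0.058 0.075]
  0.266 n26 x[0.476 0.497] mid 0.4866 z[0.058 0.066]
jug jug rim [ 0.47314141 -0.34897993  0.02765629] 311
 handle [ 0.48331482 -0.29981558  0.05834987] 73 [ 0.47796032 -0.31193148  0.020062  ] [ 0.48755916 -0.28926469  0.06681312]
[ 0.20708591  0.97832274  0.4833148  -0.2998156 ]
```

```bash
cat >> h.py <<'E'
TH=np.radians(60);A=np.radians(25);YC=np.radians(89.5)
e=np.array([np.cos(YC),np.sin(YC),0]);Z=np.array([0,0,1.]);X=np.array([e[1],-e[0],0])
u=np.cos(A)*e+np.sin(A)*Z;n=-np.sin(A)*e+np.cos(A)*Z
T0=np.array([.4863,.172,.058]);B0=np.array([.448,-.0545,0]);G=.052;D=.015
tzg=np.sin(TH)*e-np.cos(TH)*Z;tzp=-np.cos(TH)*u-np.sin(TH)*n
def obs(t=""):
    o=r.get_obs();print(t,round(o["clock"],2),np.round(o["eef_pos"],4),"F",np.round(o["wrist_force"],1),"w",round(o["gripper_width"],3),"ff",np.round(o["finger_force"],1))
E
python3 - <<'E'
from h import *
g=B0+[0,0,G]+tzg*D; q0=np.array(r.get_obs()["joints"])
best=None
for s in(1,-1):
    a=r.inverse_kinematics(g-tzg*.11,ori(tzg,s*X));b=r.inverse_kinematics(T0+u*G+tzp*D+n*.07,ori(tzp,s*X))
    a,b=np.array(a),np.array(b);m=max(abs(a-q0).max(),abs(b-a).max());print(s,np.round(a,2),np.round(b,2),m)
    if best is None or m<best[0]:best=(m,s)
s=best[1];open("s.txt","w").write(str(s))
o=ori(tzg,s*X)
r.move_to([.45,-.2,.3],ori([0,.5,-.86],s*X))
r.gripper_to(1.0);r.move_to(g-tzg*.1,o);obs("pre")
print(r.move_linear(g,feed=.12,force_limit=8));obs("at")
r.gripper_to(0.0,squeeze=25);obs("grip")
r.move_linear(g+[0,0,.12],feed=.15);obs("lift")
im,d=r.snapshot("scene");cv2.imwrite("pics/lift.png",cv2.resize(im[100:300,220:480,::-1],None,fx=3,fy=3))
E
```

```text
1 [ 0.27  0.98  0.77  1.76 -0.99  1.85  1.52] [-1.25  0.56  1.07  1.94 -0.48  0.99  0.02] 1.5228512803552416
-1 [ 0.18  1.07  0.95  1.77 -1.05  1.98 -1.52] [-0.79  0.38  0.34  1.91 -0.06  0.91  2.71] 4.227225646190265
pre 9.49 [ 0.448  -0.1287  0.0954] F [-0.   0.   0.6] w 1.0 ff 0.0
False
at 10.47 [ 0.4483 -0.0423  0.0446] F [0.3 0.4 0.7] w 0.998 ff 0.0
grip 11.21 [ 0.4479 -0.0415  0.0446] F [-1.5  0.2  1.1] w 0.551 ff 24.9
lift 12.16 [ 0.4479 -0.0413  0.1638] F [ 0.6  0.2 -3.1] w 0.553 ff 24.4
```

View pics/lift.png

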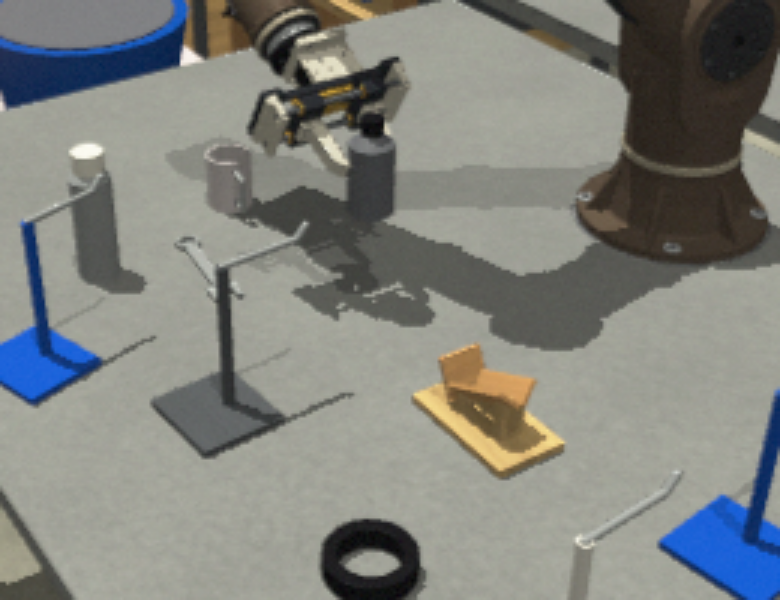

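The bottle is held upright in the gripper at crop (370,170), clear of everything. Now lower it into the trough.

```bash
python3 - <<'E'
from h import *
s=int(open("s.txt").read());o=ori(tzp,s*X)
P=T0+u*G+tzp*D
r.move_to(P+n*.07+u*.006,o);obs("hover")
r.move_linear(P+n*.012+u*.006,feed=.1);obs("near")
print(r.move_linear(P-n*.004+u*.006,feed=.03,force_limit=5));obs("down")
p=np.array(r.get_obs()["eef_pos"]);print("off",(p-P)@u,(p-P)@n)
print(r.move_linear(p-u*.016,feed=.03,force_limit=6));obs("stop")
p=np.array(r.get_obs()["eef_pos"]);print("off",(p-P)@u,(p-P)@n,(p-P)@X)
r.pause(.2)
im,d=r.snapshot("scene");np.savez("pl.npz",d=d)
cv2.imwrite("pics/pl.png",cv2.resize(im[160:300,300:480,::-1],None,fx=4,fy=4))
E
```

```text
hover 13.75 [0.4861 0.1921 0.1306] F [ 0.5  0.3 -3.3] w 0.556 ff 24.8
near 14.48 [0.487  0.2178 0.0785] F [ 0.4  0.6 -2.1] w 0.558 ff 24.2
True
down 14.88 [0.486  0.2224 0.069 ] F [ 0.4 -1.2 -1.6] w 0.562 ff 24.9
off 0.005815580764123935 0.0016335654808110288
True
stop 15.23 [0.4859 0.2168 0.0659] F [-0.1  1.7  1.7] w 0.554 ff 24.9
off -0.0006187564425144774 0.001210806016617949 -0.0007899121857671441
```

View pics/pl.png

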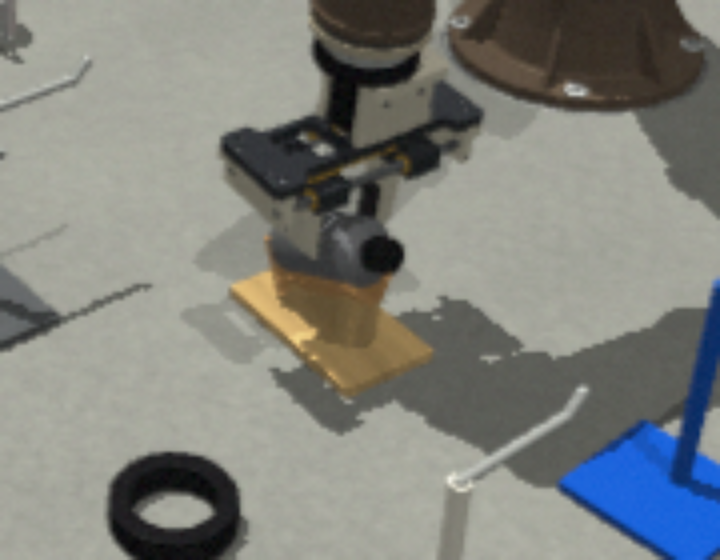

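The bottle lies in the trough with its cap (380,255) uphill, still gripped and pressed on the stop. Release it, then fetch the jug.

```bash
cat >> h.py <<'E'
J0=np.array([.4731,-.349,0]);aj=np.radians(78.2)
HY=np.radians(3.1);hx=np.array([np.cos(HY),np.sin(HY),0]);H0=np.array([.698,.0442,0]);hyv=np.array([-hx[1],hx[0],0])
GZ=.043
def hang(dist,z,py,pz,phi):
    "TCP pose with jug point (0,py,pz) at prong, dist from post, height z, tilt phi"
    f=np.radians(phi);jy=np.cos(f)*hyv+np.sin(f)*Z;jz=-np.sin(f)*hyv+np.cos(f)*Z
    return H0-hx*dist+Z*z-jy*py+jz*(GZ-pz),jy,jz
E
python3 - <<'E'
from h import *
s=int(open("s.txt").read())
r.gripper_to(.65);r.gripper_to(.95);obs("open")
p=np.array(r.get_obs()["eef_pos"]);r.move_linear(p-tzp*.11,feed=.15);obs("off")
im,d=r.snapshot("scene");cv2.imwrite("pics/rel.png",cv2.resize(im[160:300,300:480,::-1],None,fx=3,fy=3))
q=pts("scene",d)[0];c=q[(abs(q[:,0]-.486)<.02)&(abs(q[:,1]-.28)<.03)&(q[:,2]>.085)];print("cap",c.mean(0),c.max(0),"expected tip",T0+u*.12)
jx=np.array([np.sin(aj),-np.cos(aj),0]);best=None
r.move_to([.47,-.2,.25],ori([0,0,-1],X*s))
q0=np.array(r.get_obs()["joints"])
for k in(1,-1):
    a=r.inverse_kinematics(J0+[0,0,.15],ori([0,0,-1],k*jx))
    hp,jy,jz=hang(.145,.186,.0425,.04,0);b=r.inverse_kinematics(hp,ori(-jz,k*hx))
    h2,jy,jz2=hang(.068,.18,.046,.05,40);c=r.inverse_kinematics(h2,ori(-jz2,k*hx))
    m=max(abs(np.array(a)-q0).max(),abs(np.array(b)-a).max(),abs(np.array(c)-b).max());print(k,np.round(a,2),np.round(b,2),np.round(c,2),m)
    if best is None or m<best[0]:best=(m,k)
k=best[1];open("k.txt","w").write(str(k))
r.gripper_to(1.0)
r.move_to(J0+[0,0,.16],ori([0,0,-1],k*jx));obs("above")
print(r.move_linear(J0+[0,0,GZ],feed=.12,force_limit=8));obs("at")
r.gripper_to(0,squeeze=25);obs("grip")
r.move_linear(J0+[0,0,.2],feed=.15);obs("lift")
E
```

```text
open 16.56 [0.4853 0.2166 0.0655] F [-0.1 -0.5 -0.6] w 0.945 ff 0.0
off 17.44 [0.4848 0.226  0.1744] F [-0.1  0.2 -0.6] w 0.948 ff 0.0
cap [0.48823928 0.27998736 0.42979772] [0.50599056 0.30993629 0.63565827] expected tip [0.48724907 0.28075279 0.10871419]
1 [-0.12  0.6   1.04  1.79 -0.58  1.09  0.91] [-0.81  0.5   1.07  1.82 -0.48  1.12  0.48] [-0.08  0.74  0.61  1.59 -0.99  1.49  0.92] 0.7293926929045391
-1 [-0.17  0.66  1.15  1.79 -0.67  1.14 -2.14] [ 0.54  0.48 -0.88  1.71  0.41  1.14  2.73] [-0.34  1.01  1.21  1.61 -1.28  1.88 -2.01] 4.877432807043135
above 20.18 [ 0.4731 -0.3489  0.1599] F [0.1 0.1 0.6] w 0.998 ff 0.0
False
at 21.3 [ 0.4735 -0.3494  0.0437] F [-0.2 -0.4 -0.2] w 1.0 ff 0.0
grip 21.93 [ 0.473  -0.3491  0.0431] F [-0.9  0.1  1.4] w 0.634 ff 25.0
lift 23.13 [ 0.4728 -0.3485  0.1991] F [ 0.8 -0.6 -2.1] w 0.634 ff 25.0
```

View pics/rel.png

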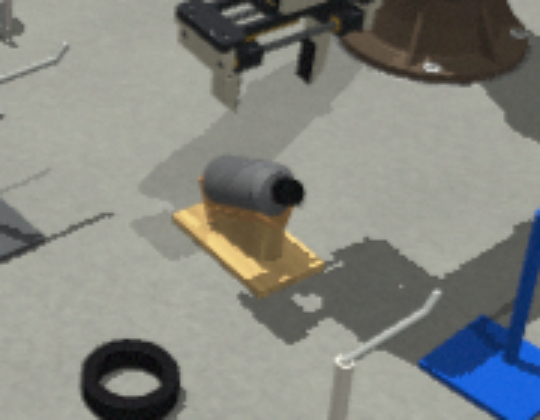

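The bottle rests in the trough, cap (288,190) uphill, with the gripper clear. Now take the jug to the front of the hook and check the handle.

```bash
python3 - <<'E'
from h import *
k=int(open("k.txt").read())
hp,jy,jz=hang(.145,.186,.0425,.04,0)
r.move_to(hp+[0,0,.03],ori(-jz,k*hx));r.move_linear(hp,feed=.1);r.pause(.2);obs("pre")
lp=H0-hx*.145+Z*.186
im,d=r.snapshot("scene");im2,d2=r.snapshot("top")
for c,dd in(("scene",d),("top",d2)):
    q=pts(c,dd)[0]-lp;a,b,z=q@hx,q@hyv,q[:,2]
    m=(abs(a)<.02)&(b>-.008)&(b<.03)&(abs(z)<.04);print(c,"handle pts a,b,z",m.sum(),[np.round([w[m].min(),np.median(w[m]),w[m].max()],4) for w in(a,b,z)])
    q=q+lp;m=(abs(q[:,0]-.486)<.035)&(q[:,1]>.15)&(q[:,1]<.3)&(q[:,2]>.075)&(q[:,2]<.14);w=q[m]-T0
    print("  bottle x %.4f  |n max %.4f| X med %.4f"%((w@u).max(),(w@n).max(),np.median(w@X)), "cap top c",np.round([np.median((w@t)[(w@u)>.116]) for t in(u,X,n)],4))
p=r.camera_params("scene");T=np.linalg.inv(p["T"])
def px(w):
    c=T[:3,:3]@w+T[:3,3];return np.round([p["fx"]*c[0]/c[2]+p["cx"],p["fy"]*c[1]/c[2]+p["cy"]],1)
print("loop px",px(lp),"tip px",px(H0-hx*.102+Z*.192))
cv2.imwrite("pics/pre.png",cv2.resize(im[120:260,260:400,::-1],None,fx=4.2,fy=4.2,interpolation=cv2.INTER_CUBIC))
E
```

```text
pre 25.11 [ 0.5559 -0.0063  0.1896] F [ 0.6  0.3 -1. ] w 0.634 ff 25.0
scene handle pts a,b,z 51 [array([-0.0013,  0.0037,  0.0082]), array([-0.0077,  0.0136,  0.0193]), array([-0.0231,  0.0054,  0.0285])]
  bottle x 0.1230  |n max 0.0286| X med 0.0136 cap top c [0.1196 0.0027 0.0024]Traceback (most recent call last):
  File "<stdin>", line 9, in <module>
    return umr_minimum(a, axis, None, out, keepdims, initial, where)
ValueError: zero-size array to reduction operation minimum which has no identity
```

The handle is where planned: outer face at +19 mm, height centred within 3 mm. The bottle's cap top is at 0.1196 along the trough, so its foot is on the stop. Now insert.

```bash
python3 - <<'E'
from h import *
k=int(open("k.txt").read())
hp,jy,jz=hang(.068,.186,.0425,.04,0)
hit=r.move_linear(hp,feed=.06,force_limit=6);obs(f"in {hit}")
im,d=r.snapshot("scene")
cv2.imwrite("pics/ins.png",cv2.resize(im[120:260,240:380,::-1],None,fx=4.2,fy=4.2,interpolation=cv2.INTER_CUBIC))
E
```

```text
in False 26.64 [ 0.6321 -0.0019  0.1891] F [-0.2  0.  -2. ] w 0.633 ff 25.0
```

View pics/ins.png

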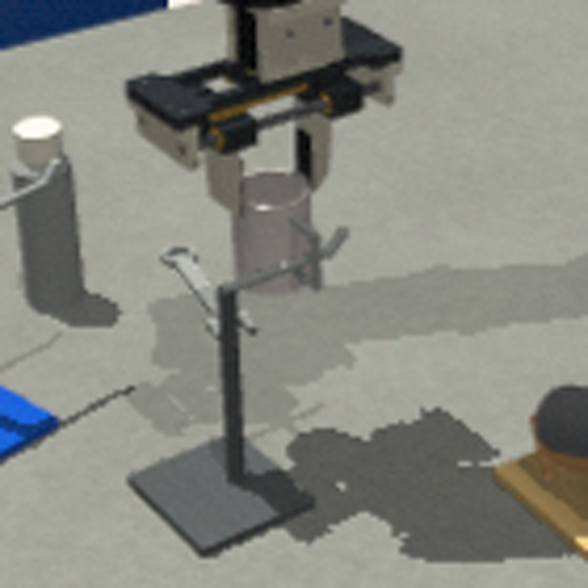

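The prong passes through the handle at crop (312,250), with no contact. Tilt it towards its hanging attitude, lower until it takes the weight, and release.

```bash
python3 - <<'E'
from h import *
k=int(open("k.txt").read())
for phi,py,pz,z in((0,.0445,.049,.18),(14,.0455,.05,.18),(27,.046,.05,.18),(40,.046,.05,.18)):
    hp,jy,jz=hang(.068,z,py,pz,phi)
    hit=r.move_linear(hp,ori(-jz,k*hx),feed=.04,force_limit=8);obs(f"{phi} {hit}")
    if hit: break
else:
    hit=r.move_linear(hp-[0,0,.008],feed=.02,force_limit=2);obs(f"low {hit}")
    r.gripper_to(.72);r.pause(.3);r.gripper_to(.85);obs("open")
    p=np.array(r.get_obs()["eef_pos"]);print(r.move_linear(p+jz*.12,feed=.1,force_limit=10));obs("off")
    r.pause(1.5)
im,d=r.snapshot("scene")
cv2.imwrite("pics/hang.png",cv2.resize(im[120:260,240:380,::-1],None,fx=4.2,fy=4.2,interpolation=cv2.INTER_CUBIC))
E
```

```text
0 False 27.22 [ 0.6324 -0.004   0.1738] F [ 0.2  0.2 -1.8] w 0.634 ff 25.0
14 False 27.67 [ 0.6326 -0.003   0.1623] F [ 0.4  1.3 -2.5] w 0.634 ff 25.0
27 False 28.07 [0.6323 0.0029 0.1525] F [ 0.5  0.1 -1.3] w 0.634 ff 25.0
40 False 28.49 [0.632  0.0106 0.1448] F [ 0.5  0.2 -0.5] w 0.635 ff 25.0
low True 28.9 [0.6319 0.0109 0.1378] F [ 0.3 -2.5  3. ] w 0.634 ff 25.0
open 30.07 [0.6315 0.0108 0.1372] F [ 0.8 -0.9  0.1] w 0.855 ff 0.0
False
off 31.42 [ 0.6355 -0.0656  0.2286] F [ 0.3 -0.8  0.4] w 0.849 ff 0.0
```

View pics/hang.png

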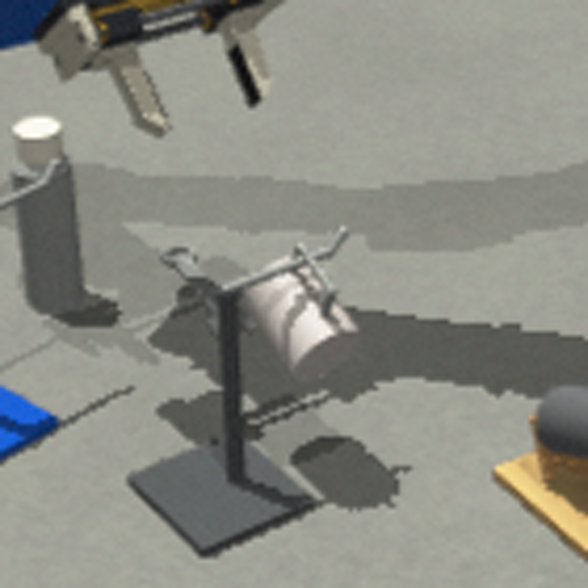

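The jug hangs on the dark hook's prong at (300,260), tilted as expected. The gripper is clear and the bottle is still in the cradle at (570,420).

```bash
python3 -c "
from h import *
r.pause(1.0);obs();print(r.close_job())"
```

```text
33.97 [ 0.6357 -0.0663  0.2291] F [-1.   0.1  0.6] w 0.851 ff 0.0
the job is handed in; nothing more can be done
None
```

I handed the job in at 34 s, with no verdict returned: the bottle was lowered into the cradle, foot on the stop and cap uphill, the jug hangs by its handle on the dark steel hook, and the spray can, tape and spanner were not touched.

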